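# Roll a T-handled spindle flat-up in its V-blocks and centre-punch its mark

## Robot

A 7-joint arm with a two-finger parallel gripper is mounted at the origin on a cart in front of the work surface, level with it; the furniture and walls round the work are solid. World frame = base frame: x ahead of the robot, y to its left, z up, the work surface at z = 0. Lengths are in mm, angles in rad, forces in N, time in s.
With the tool pointing down it reaches from about 425 to 950 mm from the base axis. Payload 4.7 kg.
Tool frame: the origin (TCP) lies midway between the tips of the shut fingers; the grasp point (between the pads) lies 19 mm behind it (robot.grip_depth is the distance from the TCP to the grasp point, in mm); z points along the fingers, x is the direction in which the jaws open and shut, and the axes are right-handed (so a half turn about z gives the same grasp; the last joint's range is limited). The gripper opens to 87 mm and grips with 3 to 60 N. Pads are 19 mm wide; open, the fingers measure 117 mm over their backs; the gripper's body (75 mm by 190 mm) begins 51 mm behind the grasp point.
Start: joints at [-1.261, 0.469, -0.049, 1.532, 0.024, 1.141, -0.082], TCP at [224.3, 636.662, 222.573] pointing down, gripper open.
Joint ranges: [-2.59, 2.59], [-0.33, 1.99], [-1.39, 1.29], [0.1, 2.45], [-1.04, 4.18], [0.21, 1.99], [-2.66, 2.66]. Speed limits (rad/s): [2.57, 2.57, 3.14, 3.14, 3.14, 3.14, 3.14].

## Interface

Orientations are given as a unit quaternion [w, x, y, z].
In Python, from plant import robot, imaging, workorder gives the robot as it stands.
- The arm moves only by the shell command python3 -m pendant 'ROWS' [FORCE]. ROWS is JSON, a list of rows, each a list of 3 entries, a list of its own where there are three numbers: the finger opening in mm, from 0 to 87, then the shift along the world's x, y, z in mm, then the turn about the world's z in degrees. A call has 1 to 20 rows; each row shifts and turns the commanded pose from where the row before left it; what a row does not reach is not made up. A row lasts 1/10 s, in which the tool goes at most 50 mm and 8.59 degrees, less where a joint would pass 70% of its speed; a pose out of reach is approached as far as the arm can. A call with a gripper value outside its range is refused whole. The fingers move at their own pace and stop on an object; FORCE is the grip in N (left out, the last holds). Time passes only in rows, so rows that do not move let the fingers close. It gives the time, the measured TCP pose, the force and the opening at its end, in the units of the state.
- robot.get_obs(): the state, without advancing time (a new reading comes with each control period).
- imaging.snapshot(name): name is "side" or "top"; returns the picture (384x512x3 uint8, red, green, blue); there is no depth.
- imaging.calibration(name): a dict with "K" (3x3 intrinsics, pixels), "extrinsics" (4x4, takes a point from world to camera coordinates). Camera axes: x right, y up, looking along -z (the intrinsics and any distortion apply to the point x, -y, -z); pixel columns grow to the right and rows downward; lengths in mm; the calibration is good to about 2 mm. A picture is of the moment at which its call begins. calibration takes no time and is no camera call.
- workorder.job_done(): hands the job in, once; it reports no verdict.
The state is a dict: "clock": time; "qpos": joint angles; "qvel": joint speeds; "tau": joint torques, N m; "ee_pos": TCP position; "ee_rot": TCP orientation; "ft_force": force on the tool from outside, world axes, zero at the start; "wrist_torque": the same for the moment, N m; "finger_gap": finger opening in mm.
Only numpy, scipy, OpenCV 4.12 (cv2) and the standard library are available. Lean on these libraries where they do the work, as an engineer would, in place of code of your own. Each camera call takes 0.05 s, during which the arm holds its last target.

## Task

The T-handled steel spindle lies loose in the V-blocks of the punching stand. Without lifting it out of the Vs, roll it by its cross bar until the milled flat faces straight up and slide it lengthwise until the cross scribed on the flat is right under the punch point; then press the punch knob firmly down so that the point strikes the cross, and let it spring back up. Mark nothing but that cross, leave the spindle lined up, and do not disturb the things standing around.

Things in the scene. Friction and masses are not known exactly. Their poses are not given: they have to be found in the camera images.
- spot (a point): The scribed cross (small black dot with two thin lines) in the middle of the 44 mm long, 20 mm wide milled flat of the loose 0.84 kg steel spindle, 28 mm thick. z: out of the flat; x: parallel to the cross bar; y: along the spindle away from the cross bar. The spindle axis lies at z -10 mm. Its ends: plain end y -126 mm (14 mm past the cross bar), tenon end, 20 mm thick, y +130 mm.
- tbar (a point): Centre of the spindle's cross bar, on the spindle axis, 112 mm from the cross; same axes as spot. The bar is a 10 mm rod along x, to 59 mm either side, with 15 mm balls on its ends. It is level when the flat faces up or down. Friction in the oiled Vs holds the spindle where it is left; 1 N at an end of the bar rolls it, about 3 N on the spindle's end slides it; 5 N down can tip it out.
- stand_foot (a point): Fixed stand: point on the table under the punch. z up; y along the Vs, towards the tenon end; x towards the column. Seated spindle axis: 75 mm up. V-blocks: y 32 to 72 and -72 to -32 mm, x -31 to 31, tops 78 mm up. Base plate x -50 to 100, y -85 to 85, 14 mm thick. Column at x 75, 38 mm thick, 150 mm up. Arm over y -15 to 15, from 108 to 146 mm up. Beyond the V-blocks the bar hangs free.
- punch_tip (a point): The point of the punch, on the upright line through stand_foot; at rest 97 mm above the table, 12 mm above an upturned flat, 8 mm above a round side that is up.
- punch_knob (a point): Top of the punch's mushroom knob, 31 mm wide, on the same upright line; at rest 174 mm above the table. Press it straight down.
- punch (a joint): Travel of the punch in m: 0 up, growing as it goes down. A spring brings it back: 2.6 N at the start plus 0.22 N per mm. On an upturned flat the point strikes at 0.012; the hard stop is at 0.017.
- wax_tin_mid (a point): Centre of a dark round tin, 67 mm wide, 32 mm high; bystander, stands loose near the stand.
- spare_drum_mid (a point): Centre of a small brown sanding drum on end, 38 mm wide, 82 mm high; bystander, stands loose near the stand.
- bearing_mid (a point): Centre of a ball bearing lying flat, 32 mm wide, 10 mm high; bystander, loose near the stand.
- cork_block_mid (a point): Centre of a brown sanding block, 64 x 110 (along its y) x 36 mm high; bystander, loose beyond the cross-bar end.
- dividers_mid (a point): Centre of a pair of steel dividers lying flat, 46 x 144 (along its y) x 12 mm; bystander, loose at the left.
- red_tin_mid (a point): Centre of a round tin, 86 mm wide, 94 mm high; bystander, stands loose beyond the tenon end.

How it is judged:
By the outcome, as a careful person would: the job done as asked, in the order asked, and still so for the second after the job is handed in, with the robot touching nothing.
It also fails if it takes over 72 s, if anything falls off the work surface, if the arm or the gripper's body presses on something with over 40 N, if the wrist force passes 120 N, or if a joint passes its speed limit or range.

## Working session

There is one attempt and no reset: what is moved stays moved. The work goes in short steps, Python scripts to look and compute and a shell command to move; the robot and the scene stay as the last step left them, time stands still between calls to the robot, and variables do not carry over. Pictures are saved under pics/ and viewed, and the job is handed in when it is done.

```bash
ls; mkdir -p pics
python3 - <<'E'
from plant import robot, imaging
import cv2,numpy as np
o=robot.get_obs()
print({k:np.round(v,3).tolist() for k,v in o.items()})
for n in("side","top"):
    im=imaging.snapshot(n); cv2.imwrite(f"pics/{n}0.png",im[:,:,::-1])
    c=imaging.calibration(n);print(n,{k:np.round(v,4).tolist() if not isinstance(v,str) else v for k,v in c.items()})
E
```

```text
pics
{'clock': 0.0, 'qpos': [-1.261, 0.469, -0.049, 1.534, 0.024, 1.141, -0.082], 'qvel': [-0.0, -0.001, 0.002, -0.0, -0.0, -0.002, 0.001], 'tau': [-0.0, -50.798, -0.08, -23.615, -0.061, 0.038, 0.0], 'ee_pos': [224.129, 636.04, 221.473], 'ee_rot': [0.001, 0.816, 0.578, -0.001], 'ft_force': [0.7, -0.246, -0.277], 'wrist_torque': [0.03, -0.035, -0.024], 'finger_gap': 87.041}
side {'K': [[432.3305, 0.0, 254.0887], [0.0, 432.3305, 196.1864], [0.0, 0.0, 1.0]], 'extrinsics': [[0.9742, -0.2254, 0.0139, -476.1966], [0.1154, 0.5499, 0.8272, -195.2461], [-0.1941, -0.8042, 0.5617, -1035.9656], [0.0, 0.0, 0.0, 1.0]]}
top {'K': [[356.3193, 0.0, 254.8787], [0.0, 356.3193, 191.522], [0.0, 0.0, 1.0]], 'extrinsics': [[0.0288, -0.9995, 0.0132, 32.6686], [0.9987, 0.0294, 0.041, -495.473], [-0.0413, 0.012, 0.9991, -1216.2052], [0.0, 0.0, 0.0, 1.0]]}
```

View pics/side0.png

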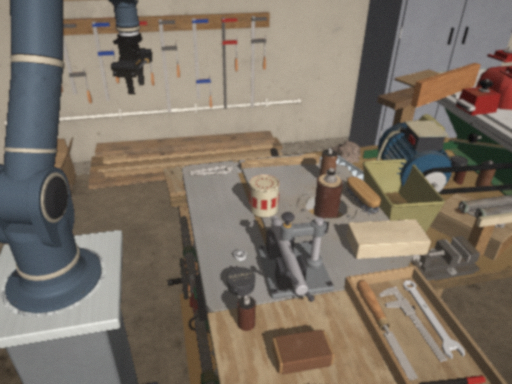

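View pics/top0.png

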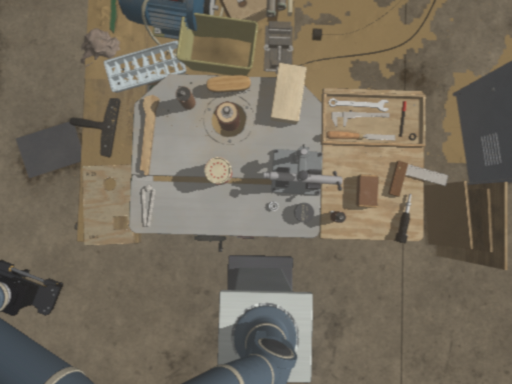

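Run:
```python
import cv2,numpy as np
a=cv2.imread("pics/top0.png")[130:230,240:400];b=cv2.imread("pics/side0.png")[195:365,200:370]
cv2.imwrite("pics/top0c.png",cv2.resize(a,None,fx=5,fy=5,interpolation=cv2.INTER_CUBIC))
cv2.imwrite("pics/side0c.png",cv2.resize(b,None,fx=3.5,fy=3.5,interpolation=cv2.INTER_CUBIC))
```

```text
(no output)
```

View pics/top0c.png

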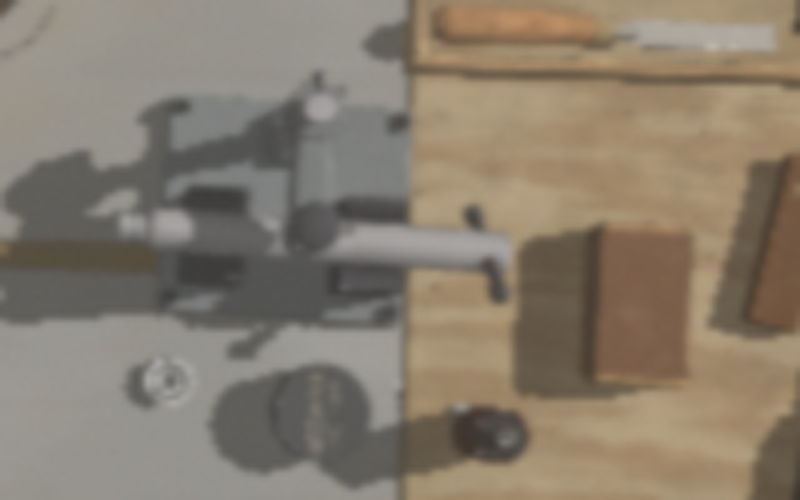

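View pics/side0c.png

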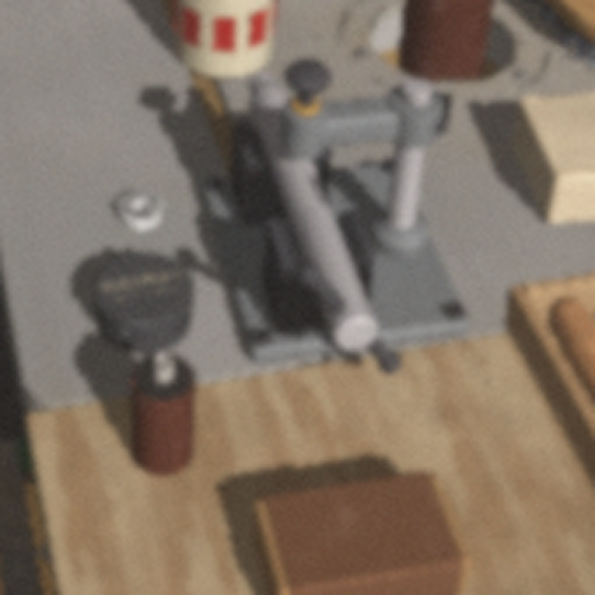

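```bash
cat > h.py <<'E'
from plant import robot, imaging
import cv2,numpy as np
def cal(n):
    c=imaging.calibration(n); return np.array(c["K"]),np.array(c["extrinsics"])
def proj(n,p):
    K,E=cal(n); q=E[:3,:3]@np.asarray(p,float)+E[:3,3]; q=q*[1,-1,-1]; u=K@q; return u[:2]/u[2]
def ray(n,uv):
    K,E=cal(n); d=np.linalg.inv(K)@[uv[0],uv[1],1]; d=d*[1,-1,-1]
    R=E[:3,:3]; return -R.T@E[:3,3], R.T@d
def onz(n,uv,z):
    o,d=ray(n,uv); return o+d*(z-o[2])/d[2]
def tri(uvt,uvs):
    o1,d1=ray("top",uvt);o2,d2=ray("side",uvs)
    s=np.linalg.lstsq(np.c_[d1,-d2],o2-o1,rcond=None)[0]
    a=o1+s[0]*d1;b=o2+s[1]*d2
    return (a+b)/2,np.linalg.norm(a-b)
E
python3 - <<'E'
from h import *
np.set_printoptions(precision=1,suppress=True)
T=lambda x,y:(240+x/5,130+y/5)
S=lambda x,y:(200+x/3.5,195+y/3.5)
print("cams",ray("top",(0,0))[0],ray("side",(0,0))[0])
print("knob",tri(T(313,228),S(307,75)),onz("top",T(313,228),170))
print("column",tri(T(319,106),S(420,92)),onz("top",T(319,106),150))
print("plain end axis",onz("top",T(510,250),80), onz("side",S(354,330),75))
print("tenon end",onz("top",T(122,224),80))
print("base corners top view z14",onz("top",T(412,325),14),onz("top",T(165,315),14),onz("top",T(165,92),14))
print("base side z14",onz("side",S(470,318),14),onz("side",S(250,350),14))
print("ballA",onz("top",T(475,213),75),"ballB",onz("top",T(498,293),75))
print("side dark",onz("side",S(390,358),75),onz("side",S(348,355),75))
E
```

```text
cams [ 443.6   61.8 1234.9] [ 285.3 -833.2  750. ]
knob (array([541.1, -93.5, 167.6]), np.float64(2.4306746715885037)) [539.7 -92.8 170. ]
column (array([618.5, -98.7, 145.4]), np.float64(2.217960616573499)) [616.7 -97.7 150. ]
plain end axis [ 537.3 -234.8   80. ] [ 537.  -228.5   75. ]
tenon end [546.7  18.5  80. ]
base corners top view z14 [ 489.  -185.2   14. ] [490.9 -15.2  14. ] [644.8 -11.1  14. ]
base side z14 [ 638.8 -180.    14. ] [ 488.2 -176.3   14. ]
ballA [ 561.3 -212.7   75. ] ballB [ 509.3 -228.8   75. ]
side dark [ 550.9 -254.5   75. ] [ 527.2 -246.9   75. ]
```

Run:
```python
from h import *
np.set_printoptions(precision=0,suppress=True)
T=lambda p:(proj("top",p)-[240,130])*5
S=lambda p:(proj("side",p)-[200,195])*3.5
yaw=np.radians(-2)
ex=np.array([np.cos(yaw),np.sin(yaw),0]);ey=np.array([-np.sin(yaw),np.cos(yaw),0]);ez=np.array([0,0,1])
F=np.array([540.5,-96,0])
pe=F+75*ez+ey*(-126-11)
print("pe",pe,T(pe),S(pe))
C=pe+14*ey
for ph in range(0,180,15):
    d=59*(np.cos(np.radians(ph))*ex+np.sin(np.radians(ph))*ez)
    print(ph,T(C+d),T(C-d),S(C+d),S(C-d))
```

```text
pe [ 536. -233.   75.] [505. 253.] [354. 336.]
0 [489. 162.] [479. 341.] [440. 306.] [253. 332.]
15 [494. 162.] [474. 339.] [440. 289.] [256. 349.]
30 [499. 169.] [469. 331.] [433. 273.] [264. 364.]
45 [503. 181.] [465. 317.] [420. 260.] [278. 375.]
60 [506. 199.] [463. 300.] [402. 251.] [296. 383.]
75 [507. 221.] [462. 280.] [380. 247.] [318. 386.]
90 [507. 245.] [463. 258.] [355. 247.] [341. 385.]
105 [505. 269.] [465. 235.] [330. 253.] [365. 380.]
120 [501. 293.] [468. 214.] [306. 264.] [387. 370.]
135 [496. 313.] [472. 195.] [285. 278.] [407. 357.]
150 [491. 328.] [477. 179.] [268. 295.] [423. 342.]
165 [485. 338.] [483. 168.] [258. 313.] [434. 324.]
```

Run:
```python
from h import *
for n,(x0,y0,x1,y1),f in(("top",(280,158,350,200),11),("side",(265,205,320,305),6)):
    im=np.mean([imaging.snapshot(n).astype(float) for _ in range(8)],0)
    np.save(f"pics/{n}1.npy",im)
    c=im[y0:y1,x0:x1,::-1]; c=np.clip((c-20)*1.5,0,255).astype(np.uint8)
    cv2.imwrite(f"pics/{n}1c.png",cv2.resize(c,None,fx=f,fy=f,interpolation=cv2.INTER_CUBIC))
```

```text
(no output)
```

View pics/top1c.png

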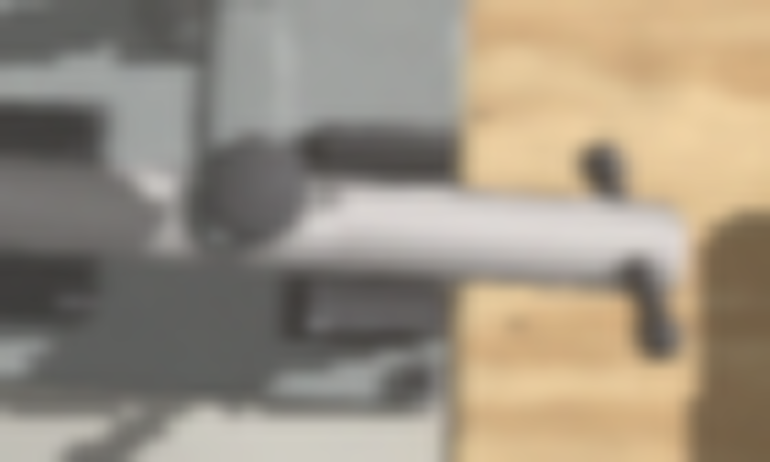

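View pics/side1c.png

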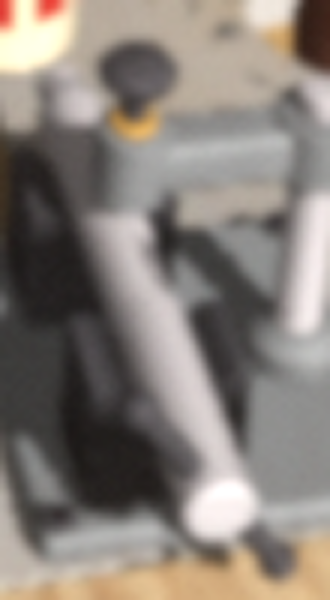

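```bash
python3 -m pendant '[[70,[28,-30,10],-3],[70,[28,-30,10],-3],[70,[28,-30,10],-3],[70,[28,-30,10],-3],[70,[28,-30,10],-3],[70,[28,-30,10],-3],[70,[28,-30,10],-3],[70,[28,-30,10],-3],[70,[8,-40,0],-3],[70,[8,-40,0],-3],[70,[8,-40,0],-3],[70,[8,-40,0],-3],[70,[8,-40,0],-3],[70,[8,-40,0],-3],[70,[8,-40,0],-3],[70,[8,-40,0],-3],[70,[8,-40,0],-3],[70,[8,-40,0],-3]]' 5
```

```text
clock: 2.7
ee_pos: [528.4, -4.9, 302.9]
ee_rot: [-0.0, 0.99, 0.143, 0.0]
ft_force: [0.7, 0.1, 0.7]
finger_gap: 70.1
```

```bash
python3 -m pendant '[[70,[9,-36,0],-3],[70,[10,-36,0],-3],[70,[10,-36,0],-3],[70,[10,-36,0],-3],[70,[10,-36,0],-3],[70,[9,-35,-15],-3.4],[70,[0,0,-40],0],[70,[0,0,-40],0],[70,[0,0,-30],0],[70,[0,0,0],0]]'
python3 - <<'E'
from h import *
for n,(x0,y0,x1,y1),f in(("top",(270,140,370,215),8),("side",(235,175,345,320),4)):
    c=imaging.snapshot(n)[y0:y1,x0:x1,::-1]; c=np.clip((c-10.)*1.4,0,255).astype(np.uint8)
    cv2.imwrite(f"pics/{n}2c.png",cv2.resize(c,None,fx=f,fy=f,interpolation=cv2.INTER_CUBIC))
E
```

```text
clock: 3.7
ee_pos: [583.5, -216.8, 173.2]
ee_rot: [-0.001, 1.0, -0.016, -0.004]
ft_force: [-0.2, 1.0, -0.1]
finger_gap: 70.0
```

View pics/top2c.png

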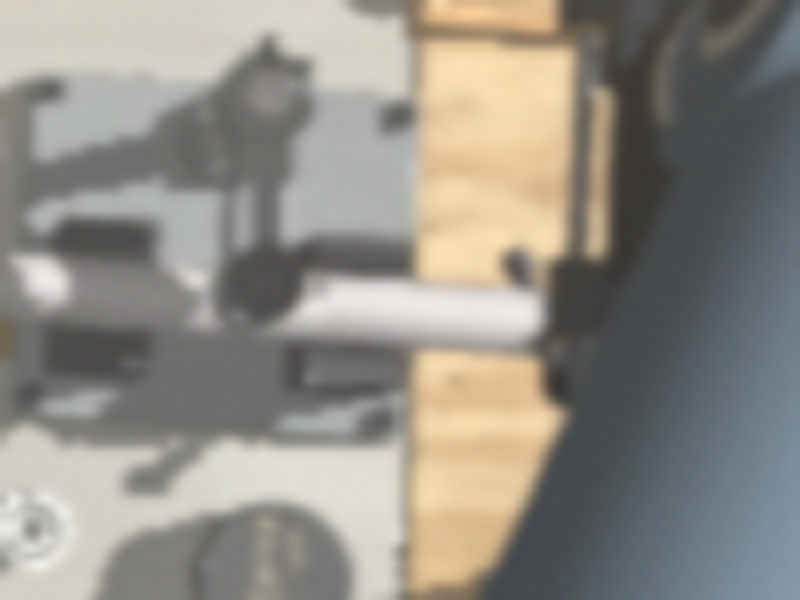

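View pics/side2c.png

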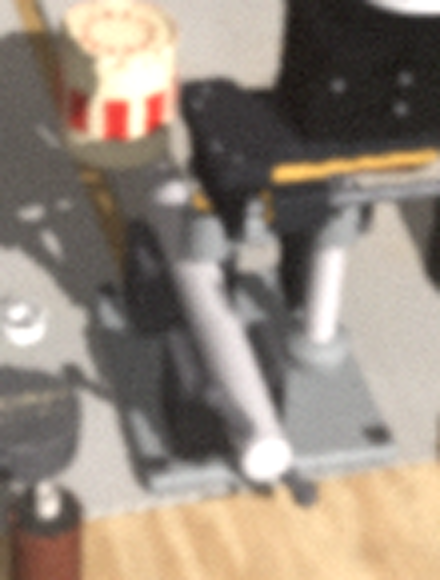

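```bash
python3 -m pendant '[[70,[0,0,-20],0],[70,[0,0,-20],0],[70,[0,0,-18],0],[70,[0,0,0],0],[70,[-5,0,0],0],[70,[-5,0,0],0],[70,[-4,0,0],0],[70,[-3,0,0],0],[70,[-3,0,0],0],[70,[-3,0,0],0]]';python3 -m pendant '[[70,[-3,0,0],0],[70,[-3,0,0],0],[70,[-3,0,0],0],[70,[-3,0,0],0],[70,[-2,0,0],0],[70,[0,0,0],0]]'
python3 - <<'E'
from h import *
for n,(x0,y0,x1,y1),f in(("side",(235,175,345,320),4),):
    c=imaging.snapshot(n)[y0:y1,x0:x1,::-1]; c=np.clip((c-10.)*1.4,0,255).astype(np.uint8)
    cv2.imwrite(f"pics/{n}3c.png",cv2.resize(c,None,fx=f,fy=f,interpolation=cv2.INTER_CUBIC))
E
```

```text
clock: 4.8
ee_pos: [563.1, -218.3, 119.8]
ee_rot: [-0.0, 1.0, -0.016, 0.0]
ft_force: [-0.4, 0.6, 0.4]
finger_gap: 70.5
clock: 5.4
ee_pos: [548.9, -218.4, 119.6]
ee_rot: [-0.0, 1.0, -0.016, -0.0]
ft_force: [-0.2, -0.0, 0.8]
finger_gap: 70.0
```

View pics/side3c.png

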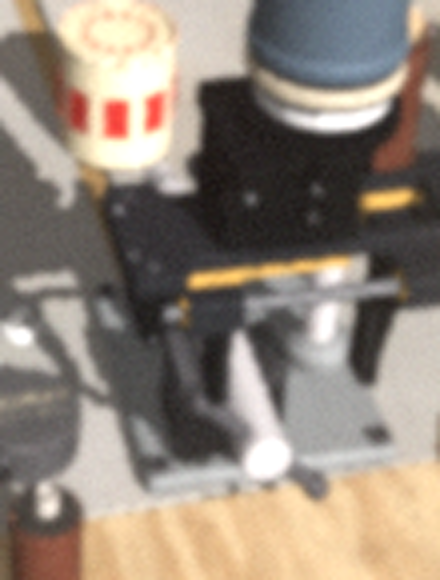

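```bash
python3 -m pendant '[[70,[0,0,15],0],[70,[0,0,5],0],[70,[-12,0,0],0],[70,[0,0,0],0],[70,[0,0,-8],0],[70,[0,0,-8],0],[70,[0,0,-8],0],[70,[0,0,-6],0],[70,[0,0,-5],0],[70,[0,0,-4],0],[70,[0,0,0],0]]'
python3 - <<'E'
from h import *
for n,(x0,y0,x1,y1),f in(("side",(235,175,345,320),4),):
    c=imaging.snapshot(n)[y0:y1,x0:x1,::-1]; c=np.clip((c-10.)*1.4,0,255).astype(np.uint8)
    cv2.imwrite(f"pics/{n}4c.png",cv2.resize(c,None,fx=f,fy=f,interpolation=cv2.INTER_CUBIC))
E
```

```text
clock: 6.55
ee_pos: [537.3, -218.2, 99.9]
ee_rot: [-0.0, 1.0, -0.016, -0.0]
ft_force: [0.3, 0.6, 0.6]
finger_gap: 70.0
```

View pics/side4c.png

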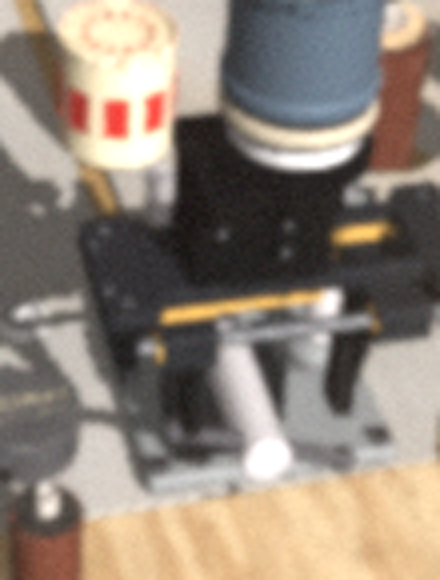

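```bash
python3 -m pendant '[[70,[0,0,-4],0],[70,[0,0,-4],0],[70,[0,0,-4],0],[70,[0,0,-3],0],[70,[0,0,-2],0],[70,[0,0,-1],0],[70,[0,0,0],0],[70,[0,0,0],0]]'; python3 -m pendant '[[70,[0,0,-0.7],0],[70,[0,0,0],0]]'
python3 - <<'E'
from h import *
for n,(x0,y0,x1,y1),f in(("side",(235,175,345,320),4),):
    c=imaging.snapshot(n)[y0:y1,x0:x1,::-1]; c=np.clip((c-10.)*1.4,0,255).astype(np.uint8)
    cv2.imwrite(f"pics/{n}5c.png",cv2.resize(c,None,fx=f,fy=f,interpolation=cv2.INTER_CUBIC))
E
```

```text
clock: 7.4
ee_pos: [537.4, -218.4, 82.6]
ee_rot: [0.0, 1.0, -0.016, 0.0]
ft_force: [-0.1, 1.1, 1.2]
finger_gap: 69.9
clock: 7.6
ee_pos: [537.4, -218.4, 82.0]
ee_rot: [0.0, 1.0, -0.016, 0.0]
ft_force: [0.3, 0.1, 0.1]
finger_gap: 70.1
```

View pics/side5c.png

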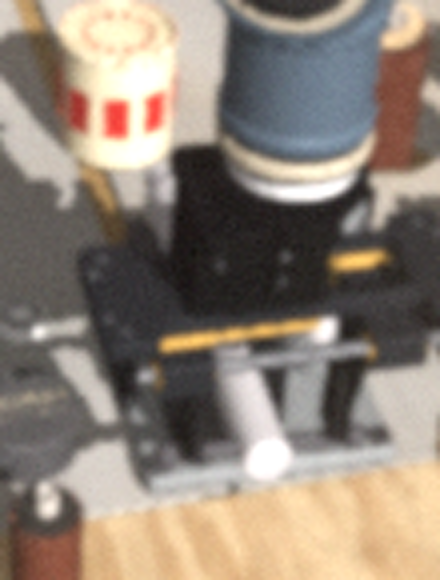

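```bash
python3 -m pendant '[[70,[0,0,-0.8],0],[70,[0,0,0],0]]'; python3 -m pendant '[[70,[0,0,-0.7],0],[70,[0,0,0],0],[70,[0,0,0],0]]'
```

```text
clock: 7.85
ee_pos: [537.3, -218.4, 81.1]
ee_rot: [-0.0, 1.0, -0.016, 0.0]
ft_force: [-0.3, -0.5, 0.3]
finger_gap: 69.8
clock: 8.15
ee_pos: [537.2, -218.3, 80.3]
ee_rot: [-0.0, 1.0, -0.016, -0.0]
ft_force: [-0.4, -0.2, 0.7]
finger_gap: 70.0
```

```bash
python3 -m pendant '[[70,[0,0,30],0],[70,[0,0,45],0],[70,[0,0,45],0],[70,[0,0,45],0],[70,[0,0,45],0],[70,[-10,45,0],0],[70,[-10,45,0],0],[70,[-10,45,0],0],[70,[-10,45,0],0],[70,[-10,45,0],0],[70,[-10,45,0],0],[70,[-10,45,0],0],[70,[-10,45,0],0],[70,[-10,45,0],0],[70,[-10,45,0],0],[70,[-10,45,0],0],[70,[0,0,0],0]]'
cat > look.py <<'E'
from h import *
import sys
k=sys.argv[1]
for n,(x0,y0,x1,y1),f in(("top",(270,140,370,215),8),("side",(255,190,335,290),6)):
    im=np.mean([imaging.snapshot(n).astype(float) for _ in range(10)],0)
    np.save(f"pics/{n}{k}.npy",im)
    c=im[y0:y1,x0:x1,::-1]; c=np.clip((c-10)*1.2,0,255).astype(np.uint8)
    cv2.imwrite(f"pics/{n}{k}c.png",cv2.resize(c,None,fx=f,fy=f,interpolation=cv2.INTER_CUBIC))
E
python3 look.py 6
```

```text
clock: 9.85
ee_pos: [424.3, 283.8, 289.8]
ee_rot: [-0.001, 1.0, -0.01, -0.001]
ft_force: [-0.5, 0.3, -0.3]
finger_gap: 70.1
```

View pics/top6c.png

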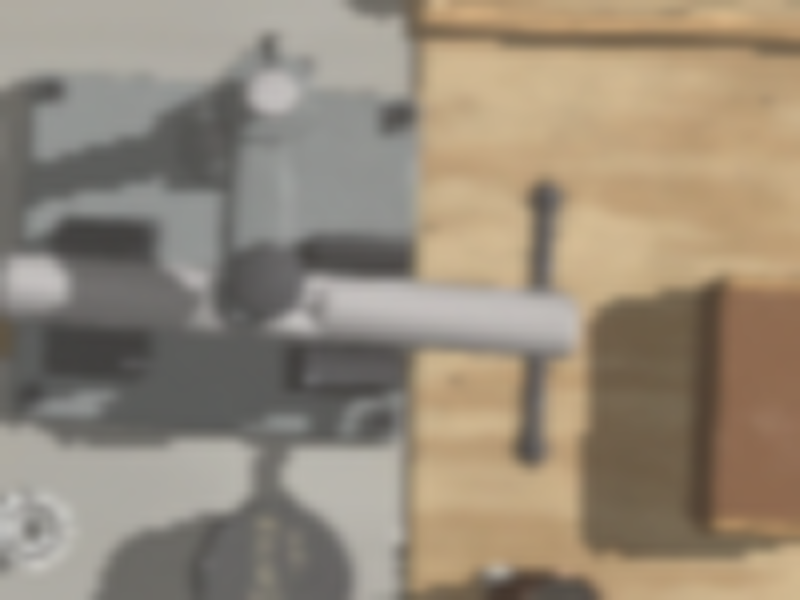

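View pics/side6c.png

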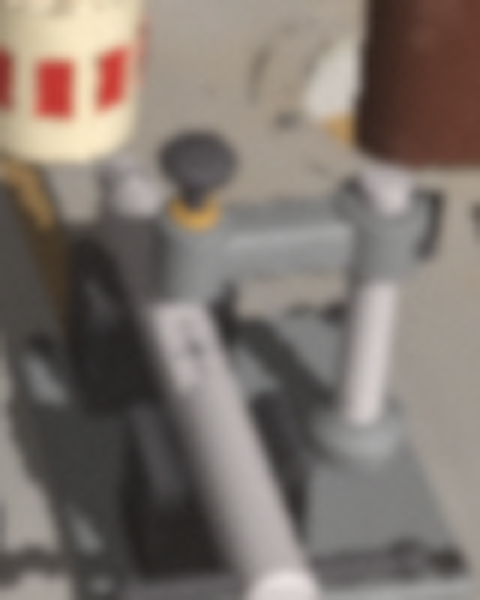

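Run:
```python
from h import *
np.set_printoptions(precision=1,suppress=True)
for n,(x0,y0,x1,y1),f in(("top",(285,160,325,205),16),("side",(270,205,300,260),14),("side",(240,255,350,305),7)):
    im=np.load(f"pics/{n}6.npy")
    c=im[y0:y1,x0:x1,::-1]; c=np.clip((c-20)*1.3,0,255).astype(np.uint8)
    cv2.imwrite(f"pics/z_{n}_{x0}.png",cv2.resize(c,None,fx=f,fy=f,interpolation=cv2.INTER_CUBIC)[:600,:800])
t=np.load("pics/top6.npy").mean(2);s=np.load("pics/side6.npy").mean(2)
print("top cross");print(t[174:182,304:316].astype(int))
print("side cross rows 240-254, cols 279-294");print(s[240:256,278:294].astype(int))
```

```text
top cross
[[ 93  96  98 102 116 125 124 117 112 109 105 101]
 [ 92  94  97 112 142 156 156 154 152 151 149 148]
 [ 90  93  97 115 143 148 150 160 166 167 167 167]
 [ 89  91 100 122 141 137 142 159 168 170 170 170]
 [ 89  98 114 131 130 123 136 154 162 164 165 166]
 [103 125 149 158 144 126 134 147 152 154 155 156]
 [127 145 159 164 157 138 130 134 137 139 141 142]
 [113 121 127 134 136 130 121 118 119 121 122 124]]
side cross rows 240-254, cols 279-294
[[ 79  89  96 106 114 122 132 138 140 140 132 112  91  75  67  75]
 [ 82  97 112 128 142 150 154 157 156 154 141 114  81  63  58  71]
 [ 80  97 117 139 155 164 163 162 161 161 151 125  89  62  54  62]
 [ 74  92 115 139 157 163 159 155 155 158 156 138 104  68  51  53]
 [ 67  85 108 134 154 161 158 151 150 156 158 148 119  79  52  49]
 [ 61  78 101 127 152 160 158 151 149 154 157 151 129  90  57  50]
 [ 56  72  91 119 143 156 158 151 142 143 150 151 137 103  68  57]
 [ 51  65  83 107 134 151 156 148 133 128 138 148 141 116  83  69]
 [ 47  59  76  97 124 143 149 145 132 122 131 145 147 130 102  86]
 [ 46  55  69  89 115 136 145 148 144 134 137 150 153 145 121 100]
 [ 44  50  64  81 105 130 148 156 153 146 143 151 156 151 132 110]
 [ 42  47  58  74  94 122 146 157 158 150 144 149 155 155 141 122]
 [ 42  44  53  67  87 112 138 154 157 152 148 150 155 156 150 136]
 [ 42  43  50  62  79 101 129 147 151 149 148 150 157 158 155 146]
 [ 41  42  46  57  73  93 117 134 138 138 142 149 156 159 159 153]
 [ 42  42  44  52  66  84 103 119 126 130 138 147 153 159 159 156]]
```

View pics/z_top_285.png

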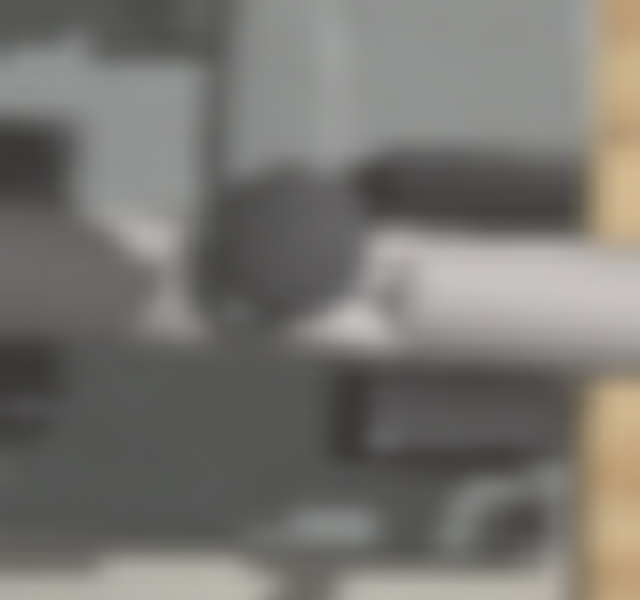

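View pics/z_side_270.png

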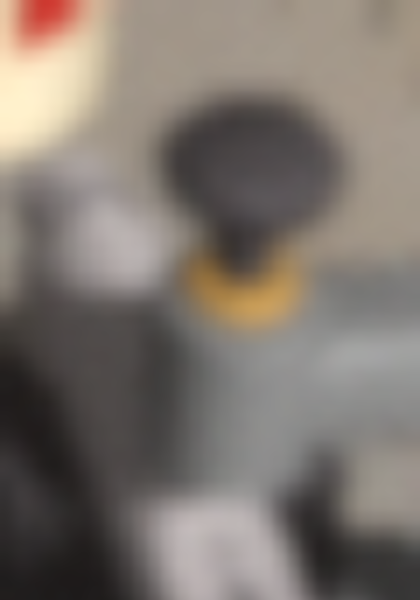

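View pics/z_side_240.png

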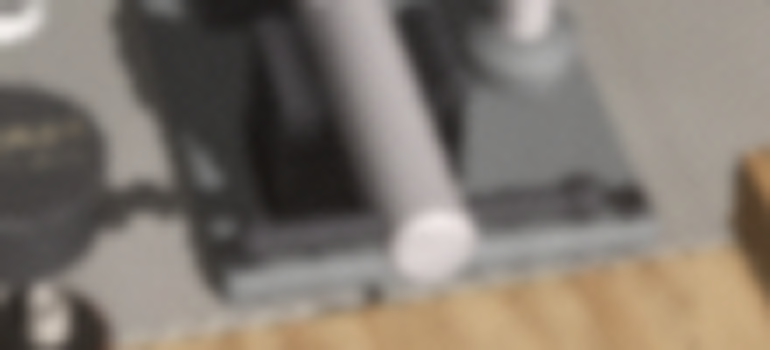

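Run:
```python
from h import *
np.set_printoptions(precision=1,suppress=True)
print("cross tri",tri((309,178.3),(286.9,247.7)),"top",onz("top",(309,178.3),85),"side",onz("side",(286.9,247.7),85))
k=tri((302.65,174.7),(287.5,216.3));print("knob",k,"top@166",onz("top",(302.65,174.7),166),"side@166",onz("side",(287.5,216.3),166))
# column top cap
print("col top z150",onz("top",(270+272/8-.44,140+92/8-.44),150), "side",onz("side",(255+388/6-.42,190+185/6-.42),150))
T=lambda x,y:(270+x/8-.44,140+y/8-.44)
print("balls",onz("top",T(545,193),75),onz("top",T(531,448),75))
print("plain end",onz("top",T(578,330),75),"side",onz("side",(240+435/7-.43,255+246/7-.43),75))
print("bar@axis",onz("top",T(538,322),75))
print("tenon",onz("top",(284.5,0),75))
for a,b,z in((410,440,14),(5,435,14),(412,95,14),(160,350,78),(290,370,78),(300,240,78)): print(a,b,onz("top",T(a,b),z))
```

```text
cross tri (array([ 536.7, -123.2,  101.4]), np.float64(2.337570027310012)) top [ 539.2 -126.2   85. ] side [ 541.9 -105.2   85. ]
knob (array([542.3, -93.2, 167.7]), np.float64(0.6656118456431375)) top@166 [542.8 -93.5 166. ] side@166 [542.7 -91.1 166. ]
col top z150 [617.1 -96.9 150. ] side [ 616.5 -100.9  150. ]
balls [ 590.9 -220.9   75. ] [ 486.2 -217.2   75. ]
plain end [ 535.1 -235.6   75. ] side [ 537.8 -230.    75. ]
bar@axis [ 537.8 -219.1   75. ]
tenon [1133.6  -32.5   75. ]
410 440 [ 490.4 -179.7   14. ]
5 435 [487.4  -5.6  14. ]
412 95 [ 639.4 -177.4   14. ]
160 350 [521.6 -64.3  78. ]
290 370 [ 515.  -117.5   78. ]
300 240 [ 568.2 -120.3   78. ]
```

Run:
```python
from h import *
np.set_printoptions(precision=1,suppress=True)
S=lambda p:(proj("side",p)-[240,255]+.43)*7
Tt=lambda p:(proj("top",p)-[270,140]+.44)*8
yaw=np.radians(-2)
ex=np.array([np.cos(yaw),np.sin(yaw),0]);ey=np.array([-np.sin(yaw),np.cos(yaw),0]);ez=np.array([0,0,1])
C=np.array([538,-218,75.])
for ph in(-20,-10,0,10,20):
    d=51.5*(np.cos(np.radians(ph))*ex+np.sin(np.radians(ph))*ez); print(ph,S(C+d),S(C-d),Tt(C+d),Tt(C-d))
t=np.load("pics/top6.npy").mean(2);s=np.load("pics/side6.npy")
print("arm profile top rows 160-169");print(t[160:169,294:312].astype(int))
print("collar side@147",onz("side",(270+246/14-.46,205+285/14-.46),147))
im=s[250:310,240:345,::-1]; im=np.clip((im-20)*1.6,0,255).astype(np.uint8)
cv2.imwrite("pics/bar6.png",cv2.resize(im,None,fx=7.5,fy=7.5,interpolation=cv2.INTER_CUBIC))
```

```text
-20 [569.1 237.5] [271.6 196.8] [531.4 208.8] [539.5 438.1]
-10 [579.1 216.7] [262.8 218.4] [536.8 200.9] [533.9 444.5]
0 [584.5 195.7] [259.  239.8] [542.2 196.4] [528.5 447.1]
10 [585.1 175.1] [260.2 260.2] [547.5 195.7] [523.4 445.9]
20 [580.8 155.6] [266.4 279.2] [552.4 198.9] [518.8 440.9]
arm profile top rows 160-169
[[ 79  82  89  94  91 100 117 127 130 132 134 137 134 130 131 131 131 131]
 [ 80  83  88  91  90 102 119 127 129 131 135 140 136 131 131 132 131 131]
 [ 83  82  85  87  89 104 120 127 129 130 134 141 139 133 132 132 132 132]
 [ 98  97  96  92  90 105 121 127 129 130 134 141 139 134 132 132 132 132]
 [125 125 122 112  99 108 122 127 129 130 133 140 139 134 133 133 133 132]
 [133 133 130 115 101 110 123 128 129 130 132 138 138 134 132 132 132 132]
 [133 133 129 115 100 111 124 128 129 130 133 138 138 134 132 132 132 132]
 [133 133 129 113 100 112 124 128 129 131 133 139 138 134 133 132 132 132]
 [133 133 128 111  98 112 124 128 129 131 133 138 137 133 129 126 125 126]]
collar side@147 [540.9 -97.9 147. ]
```

View pics/bar6.png

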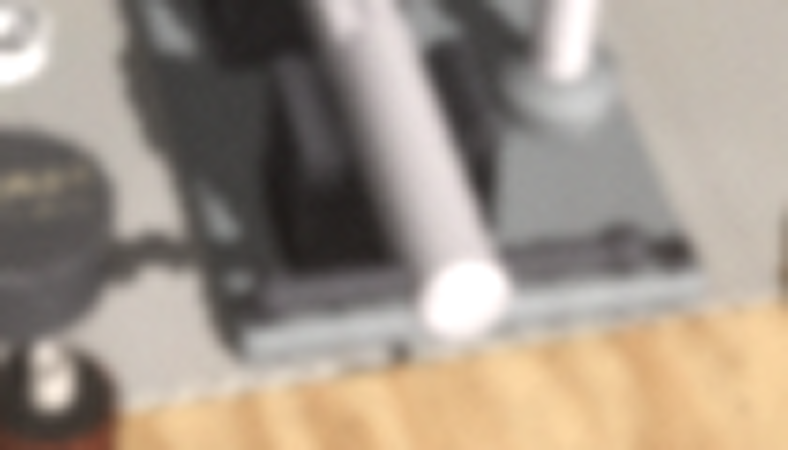

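```bash
cat > meas.py <<'E'
from h import *
import sys
np.set_printoptions(precision=2,suppress=True)
k=sys.argv[1]
t=np.load(f"pics/top{k}.npy");s=np.load(f"pics/side{k}.npy")
# spindle over the wood: low saturation & bright
hs=lambda im:(im.max(2)-im.min(2))
m=hs(t)
def edge(v,lvl,rising):
    for i in range(len(v)-1):
        a,b=v[i],v[i+1]
        if rising and a<lvl<=b or (not rising and a>=lvl>b): return i+(lvl-a)/(b-a)
    return np.nan
pts=[]
for c in range(324,335):
    v=m[168:192,c]; up=edge(v,30,False); dn=len(v)-1-edge(v[::-1],30,False)
    pts.append((c,168+up,168+dn))
pts=np.array(pts);mid=pts[:,1:].mean(1)
p=np.polyfit(pts[:,0],mid,1)
A=onz("top",(324,np.polyval(p,324)),75);B=onz("top",(335,np.polyval(p,335)),75)
d=A-B;print("axis pts",A,B,"yaw",np.degrees(np.arctan2(-d[0],d[1])))
# plain end along axis
v=[m[int(round(np.polyval(p,c)))-1:int(round(np.polyval(p,c)))+2,c].mean() for c in range(335,350)]
e=335+edge(np.array(v),30,True);print("plain end col",e,"z75",onz("top",(e,np.polyval(p,e)),75),"z85",onz("top",(e,np.polyval(p,e)),85))
# balls: dark on wood in top
g=t.mean(2)
for r0,r1 in((160,168),(191,201)):
    w=np.clip(105-g[r0:r1,330:345],0,None); yy,xx=np.mgrid[r0:r1,330:345]
    u=(w*xx).sum()/w.sum(),(w*yy).sum()/w.sum(); print("ball",u,onz("top",u,75))
# bar crossing columns at spindle edge rows
for r in list(range(164,173))+list(range(185,196)):
    w=np.clip(115-g[r,330:345],0,None); 
    if w.sum()>30: u=((w*np.arange(330,345)).sum()/w.sum(),r); print(r,onz("top",u,75)[:2],end=" ")
E
python3 meas.py 6
```

```text
axis pts [ 539.27 -177.01   75.  ] [ 537.54 -213.14   75.  ] yaw -2.7447609817645118
plain end col 342.0813953488372 z75 [ 536.42 -236.42   75.  ] z85 [ 535.62 -233.85   85.  ]
ball (np.float64(337.3307369682445), np.float64(164.9554623527062)) [ 586.7  -219.85   75.  ]
ball (np.float64(339.26190661176287), np.float64(195.39849273560716)) [ 487.05 -228.1    75.  ]
164 [ 589.85 -219.98] 165 [ 586.56 -220.02] 166 [ 583.27 -220.25] 167 [ 579.98 -220.24] 168 [ 576.69 -220.2 ] 169 [ 573.4  -220.21] 170 [ 570.1  -219.99] 171 [ 566.79 -219.26] 172 [ 563.49 -218.91] 185 [ 520.97 -224.05] 186 [ 517.72 -224.74] 187 [ 514.45 -225.12] 188 [ 511.14 -223.85] 189 [ 507.83 -222.66] 190 [ 504.56 -222.99] 191 [ 501.32 -224.1 ] 192 [ 498.08 -225.06] 193 [ 494.79 -224.38] 194 [ 491.55 -225.64] 195 [ 488.24 -224.25]
```

Run:
```python
from h import *
np.set_printoptions(precision=1,suppress=True)
print("arm left top edge",onz("top",(299.4,166),146),"bottom",onz("top",(297.2,166),108))
t=np.load("pics/top6.npy").mean(2)
print("base left edge rows");print(t[152:160,264:282].astype(int)); print(t[180:196:3,262:282].astype(int))
print("right");print(t[152:166:3,312:328].astype(int))
print("side predicted cross for foot y -93",proj("side",(541.5,-93,85)),proj("side",(541.5,-94.5,85)))
```

```text
arm left top edge [571.2 -85.8 146. ] bottom [575.4 -83.9 108. ]
base left edge rows
[[153 152 151 144 127 109 100  98  96  91  91  95  99 110 125 133 134 134]
 [153 153 148 131 110 100  98  97  96  97 110 122 125 128 132 134 134 134]
 [152 152 148 132 115 105  99  98  96  99 117 130 133 133 134 134 134 133]
 [152 152 151 146 138 119 102  98  96  98 118 131 134 134 134 133 133 133]
 [152 152 152 151 145 125 104  97  96  98 118 131 134 134 134 133 133 132]
 [152 152 152 152 146 125 104  97  95  98 118 131 133 133 132 132 129 126]
 [153 152 152 152 146 125 104  97  94  98 118 130 131 128 125 122 112 102]
 [152 152 152 151 142 121 103  97  94  96 112 122 121 111 102  99  93  89]]
[[ 79  79  79  79  79  79  79  79  81  84  87  88  87  83  79  78  80  82
   82  83]
 [ 81  80  80  80  79  79  79  79  79  80  84  86  84  76  67  64  64  64
   64  63]
 [ 95  95  95  95  95  95  95  95  94  88  86  86  84  77  71  68  68  67
   66  65]
 [ 96  96  96  96  95  96  95  95  91  83  74  68  72  84  94  99 103 113
  121 121]
 [111 111 111 111 110 110 110 110 108 101 100 105 103  99  98  98  99 101
  102 100]
 [153 153 152 152 151 151 151 151 151 151 151 151 150 149 142 126 118 125
  122 114]]
right
[[130 131 131 129 129 131 129 122 118 119 133 146 151 152 150 148]
 [130 130 131 131 126 108  89  86  91 107 128 141 145 148 150 152]
 [131 132 132 132 132 132 131 131 131 133 137 142 147 149 149 149]
 [131 131 131 131 131 130 131 131 134 141 141 138 139 140 140 141]
 [133 133 132 132 132 131 131 131 132 139 146 150 153 156 156 156]]
side predicted cross for foot y -93 [285.3 244.4] [285.4 244.8]
```

Run:
```python
from h import *
np.set_printoptions(precision=1,suppress=True)
for uv,z in(((273.8,157),14),((320.6,161),14),((273,182),14),((320.6,158),14),((305.5,163),146),((303.55,151.1),150)): print(uv,z,onz("top",uv,z))
t=np.load("pics/top6.npy").mean(2)
print("knob");print(t[167:185,293:312].astype(int))
s=np.load("pics/side6.npy")
print("side arm/boss row");print(s.mean(2)[228:242,276:304].astype(int))
```

```text
(273.8, 157) 14 [615.1 -14.6  14. ]
(320.6, 161) 14 [ 606.2 -176.5   14. ]
(273, 182) 14 [528.7 -14.2  14. ]
(320.6, 158) 14 [ 616.6 -176.3   14. ]
(305.5, 163) 146 [ 581.  -104.4  146. ]
(303.55, 151.1) 150 [617.  -96.9 150. ]
knob
[[133 133 133 129 113 100 112 124 128 129 131 133 139 138 134 133 132 132
  132]
 [133 133 133 128 111  98 112 124 128 129 131 133 138 137 133 129 126 125
  126]
 [133 133 133 128 110  97 112 123 124 123 125 129 134 131 123 111 102 100
  102]
 [133 134 134 128 110  97 108 115 109 103 105 113 119 111  94  81  79  82
   84]
 [134 134 134 129 110  93  93  92  89  88  92  98 100  94  79  68  71  75
   76]
 [135 134 132 126 107  87  80  80  83  87  90  93  95  93  82  70  69  72
   73]
 [143 139 133 121 101  83  77  80  84  87  90  93  96  96  90  84  84  84
   82]
 [151 154 146 122  97  81  77  81  84  87  90  93  96  98 102 116 125 124
  117]
 [138 149 142 115  89  76  76  80  84  87  90  92  94  97 112 142 156 156
  154]
 [113 121 126 109  85  74  75  80  83  86  88  90  93  97 115 143 148 150
  160]
 [102 109 121 108  85  76  75  78  82  85  86  89  91 100
[... 1548 characters left out ...]
 71  76  77  75  72  73  82  93 104 113 120 125 128 129 127 122 114 113
  116 121 124 123 122 121 124 126 129 131]
 [ 68  74  76  75  73  76  83  94 105 113 120 125 128 128 125 115 101  98
  108 120 127 129 129 129 130 132 133 134]
 [ 64  72  77  76  77  78  85  96 106 115 122 126 128 126 121 108  92  86
  101 121 130 133 134 134 133 134 134 134]
 [ 60  71  79  80  83  87  92 101 112 120 126 131 128 120 108  93  81  80
   98 121 131 135 135 134 134 134 133 132]
 [ 58  69  79  89  96 106 114 122 132 138 140 140 132 112  91  75  67  75
  100 123 133 135 135 132 133 132 129 122]
 [ 55  67  82  97 112 128 142 150 154 157 156 154 141 114  81  63  58  71
   97 119 127 128 130 129 129 125 118 107]]
```

```bash
python3 -m pendant '[[0,[10,-45,0],0],[0,[10,-45,0],0],[0,[10,-45,0],0],[0,[10,-45,0],0],[0,[10,-45,0],0],[0,[10,-45,0],0],[0,[10,-45,0],0],[0,[10,-45,0],0],[0,[10,-45,0],0],[0,[10,-45,0],0],[0,[10,-45,0],-1],[0,[2,-47,0],0],[0,[0,0,-40],0],[0,[0,0,-40],0],[0,[0,0,-40],0],[0,[0,0,0],0]]'
```

```text
clock: 12.45
ee_pos: [536.0, -263.1, 165.2]
ee_rot: [-0.002, 1.0, -0.024, -0.005]
ft_force: [-0.6, -0.0, -0.0]
finger_gap: 0.6
```

```bash
python3 -m pendant '[[0,[0,0,-40],0],[0,[0,0,-30],0],[0,[0,0,-20],0],[0,[0,0,-12],0],[0,[0,0,0],0],[0,[0,0,0],0]]'
python3 - <<'E'
from h import *
for n,(x0,y0,x1,y1),f in(("side",(235,205,345,320),5),):
    c=imaging.snapshot(n)[y0:y1,x0:x1,::-1]; c=np.clip((c-10.)*1.4,0,255).astype(np.uint8)
    cv2.imwrite(f"pics/{n}7c.png",cv2.resize(c,None,fx=f,fy=f,interpolation=cv2.INTER_CUBIC))
E
```

```text
clock: 13.05
ee_pos: [540.5, -265.9, 70.0]
ee_rot: [0.0, 1.0, -0.024, 0.001]
ft_force: [0.7, 0.3, 0.5]
finger_gap: 0.8
```

View pics/side7c.png

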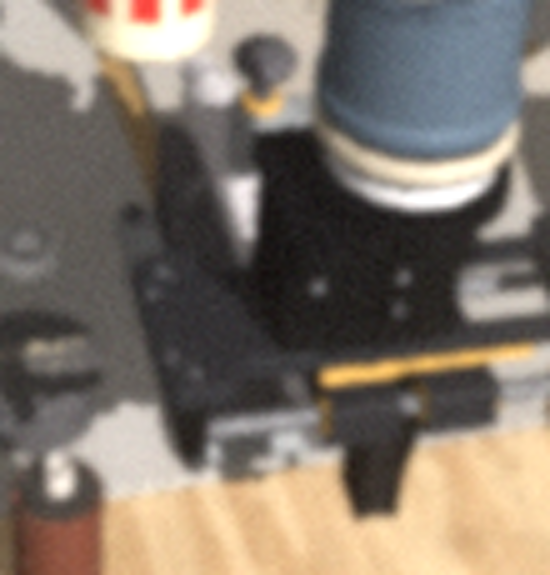

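```bash
python3 -m pendant '[[0,[-5,4,-3],0],[0,[0,4,0],0],[0,[0,4,0],0],[0,[0,2,0],0],[0,[0,2,0],0],[0,[0,0,0],0]]'; for i in 1 ; do python3 -m pendant '[[0,[0.1,2,0],0],[0,[0,0,0],0]]'; done;python3 -m pendant '[[0,[0.1,2,0],0],[0,[0,0,0],0]]';python3 -m pendant '[[0,[0.1,2,0],0],[0,[0,0,0],0]]';python3 -m pendant '[[0,[0.1,2,0],0],[0,[0,0,0],0]]'
```

```text
clock: 13.7
ee_pos: [534.4, -248.9, 65.4]
ee_rot: [-0.0, 1.0, -0.024, 0.0]
ft_force: [-0.0, -0.1, 0.4]
finger_gap: 0.2
clock: 13.9
ee_pos: [534.4, -247.1, 65.3]
ee_rot: [-0.0, 1.0, -0.024, -0.0]
ft_force: [-0.0, 0.8, -1.0]
finger_gap: 0.4
clock: 14.1
ee_pos: [534.5, -245.1, 65.3]
ee_rot: [-0.0, 1.0, -0.024, -0.0]
ft_force: [-0.2, -0.3, 0.7]
finger_gap: 0.7
clock: 14.3
ee_pos: [534.7, -243.0, 65.3]
ee_rot: [-0.0, 1.0, -0.024, 0.0]
ft_force: [-0.0, 0.6, -0.3]
finger_gap: 0.5
clock: 14.5
ee_pos: [534.7, -241.9, 65.5]
ee_rot: [0.001, 1.0, -0.025, 0.0]
ft_force: [-0.2, -2.1, -0.8]
finger_gap: 0.6
```

```bash
python3 -m pendant '[[0,[0,1,0],0],[0,[0.1,1,0],0],[0,[0,1,0],0],[0,[0.1,1,0],0],[0,[0,1,0],0]]'; python3 -m pendant '[[0,[0,1,0],0],[0,[0.1,1,0],0],[0,[0,1,0],0],[0,[0.1,1,0],0],[0,[0,0,0],0]]'
```

```text
clock: 15.0
ee_pos: [534.9, -236.4, 65.5]
ee_rot: [0.0, 1.0, -0.025, 0.0]
ft_force: [0.5, -2.5, -0.2]
finger_gap: 0.7
clock: 15.5
ee_pos: [535.0, -232.1, 65.4]
ee_rot: [-0.0, 1.0, -0.024, -0.0]
ft_force: [0.4, -2.2, 0.2]
finger_gap: 0.3
```

```bash
python3 -m pendant '[[0,[0,-8,0],0],[0,[0,-8,0],0],[0,[0,0,30],0],[0,[0,0,45],0],[0,[0,0,45],0],[0,[0,0,30],0],[0,[1,40,0],0],[0,[2,40,0],0],[0,[2,40,0],0],[0,[2,30,0],0],[0,[0,5,0],0],[0,[0,0,0],0],[0,[0,0,0],0]]'
```

```text
clock: 16.8
ee_pos: [541.9, -95.0, 215.5]
ee_rot: [0.0, 1.0, -0.026, 0.0]
ft_force: [0.6, 0.3, -0.1]
finger_gap: 0.3
```

```bash
python3 -m pendant '[[0,[0,1,-12],0],[0,[0,0,-12],0],[0,[0,0,-10],0],[0,[0,0,-5],0],[0,[0,0,0],0]]';python3 -m pendant '[[0,[0,0,-3],0],[0,[0,0,-3],0],[0,[0,0,-3],0],[0,[0,0,0],0],[0,[0,0,0],0]]'; python3 look.py 8
```

```text
clock: 17.3
ee_pos: [541.4, -92.6, 175.2]
ee_rot: [0.0, 1.0, -0.025, -0.001]
ft_force: [0.5, 0.1, -0.7]
finger_gap: 0.5
clock: 17.8
ee_pos: [542.4, -92.6, 167.7]
ee_rot: [0.0, 1.0, -0.025, 0.0]
ft_force: [-0.2, -1.4, 2.7]
finger_gap: 0.2
```

View pics/side8c.png

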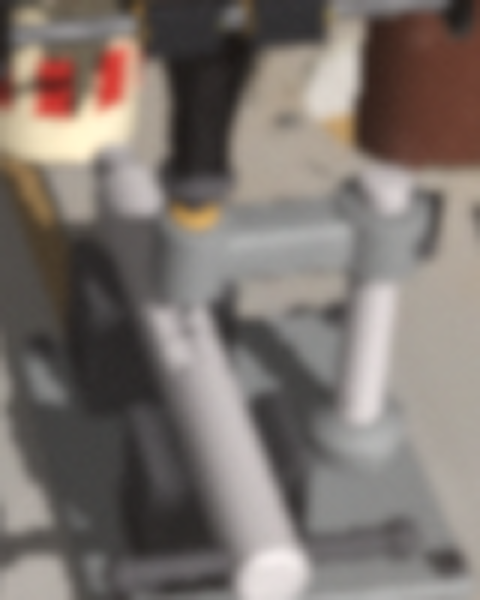

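```bash
python3 -m pendant '[[0,[0,0,-1.5],0],[0,[0,0,-1],0],[0,[0,0,0],0]]'
python3 - <<'E'
from h import *
im=np.mean([imaging.snapshot("side").astype(float) for _ in range(16)],0); np.save("pics/side9.npy",im)
c=np.clip((im[228:262,270:305,::-1]-30)*1.4,0,255).astype(np.uint8)
cv2.imwrite("pics/side9c.png",cv2.resize(c,None,fx=17,fy=17,interpolation=cv2.INTER_CUBIC))
print(im.mean(2)[236:256,277:297].astype(int))
print(proj("side",(541.7,-93.3,85)),proj("side",(541.7,-93.3,88)))
E
```

```text
clock: 19.1
ee_pos: [542.2, -92.3, 164.8]
ee_rot: [-0.0, 1.0, -0.025, 0.0]
ft_force: [1.4, -3.0, 2.7]
finger_gap: 0.6
[[ 81  82  80  76  78  87 100 112 122 128 134 138 139 136 130 123 121 124
  130 131]
 [ 80  83  81  79  80  89 101 113 122 129 134 137 138 134 123 110 105 115
  129 137]
 [ 78  82  83  82  84  91 102 113 123 129 134 137 135 130 116  98  92 108
  128 140]
 [ 76  83  87  88  88  92 101 110 118 127 133 135 128 117 101  85  86 106
  130 142]
 [ 74  87  97 103 101  97  97  99 105 115 128 131 119  97  81  73  81 107
  132 143]
 [ 71  88 107 121 125 116 101  90  89 104 126 136 118  88  67  63  75 103
  128 137]
 [ 67  85 107 132 147 143 122 102  94 109 136 149 132  95  65  56  66  90
  110 118]
 [ 61  78 101 129 152 159 148 129 115 122 146 157 145 109  71  54  57  70
   82  87]
 [ 55  71  92 118 146 162 161 146 127 125 144 158 151 123  81  55  52  60
   67  69]
 [ 51  65  84 108 137 156 160 152 135 128 142 157 155 132  93  61  54  59
   64  66]
 [ 49  60  77  99 126 148 159 158 150 142 149 160 162 145 110  74  61  67
   70  67]
 [ 47  55  69  90 114 142 161 167 163 154 153 162 167 157 130  93  75  81
   82  74]
 [ 45  50  64  81 106 136 160 170 169 161 156 161 168 164 145 114  93  98
   99  89]
 [ 44  48  59  75  96 125 151 164 166 163 158 160 167 168 158 132 107 107
  112 106]
 [ 45  47  54  69  88 112 138 152 154 156 157 160 166 171 164 142 118 113
  119 117]
 [ 45  46  50  62  79  99 121 134 136 144 153 160 167 170 167 152 131 120
  122 123]
 [ 46  46  49  58  71  88 106 120 128 138 150 159 166 170 170 162 145 131
  125 124]
 [ 45  45  46  52  66  82  97 110 124 136 148 157 163 169 171 168 156 140
  129 125]
 [ 45  45  45  49  62  76  91 105 118 132 144 154 162 168 171 171 163 148
  132 123]
 [ 44  45  45  48  56  70  85  99 114 128 140 150 160 166 171 172 167 153
  135 118]]
[285.38657302 244.46083535] [285.45621469 243.4855289 ]
```

View pics/side9c.png

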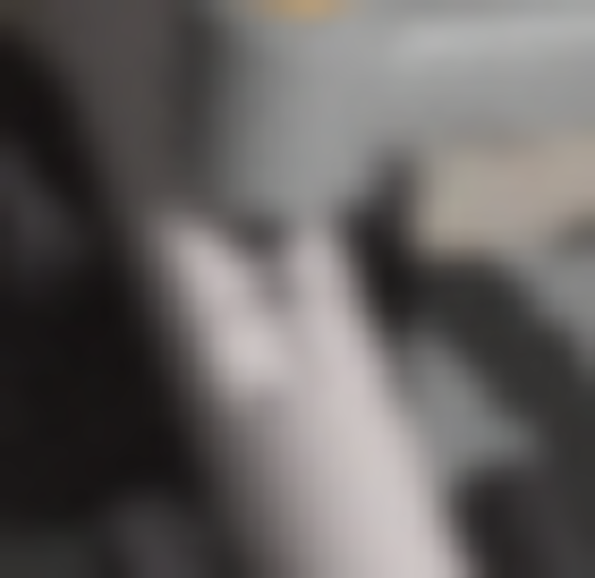

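```bash
python3 -m pendant '[[0,[0,0,-1],0],[0,[0,0,0],0],[0,[0,0,0],0]]'
python3 - <<'E'
from h import *
im=np.mean([imaging.snapshot("side").astype(float) for _ in range(16)],0); np.save("pics/side10.npy",im)
a=im.mean(2);print(a[237:250,279:293].astype(int))
for k in "89":
  b=np.load(f"pics/side{k}.npy").mean(2);print(k);print((a-b)[237:250,279:293].astype(int))
E
```

```text
clock: 20.2
ee_pos: [542.2, -92.3, 163.8]
ee_rot: [-0.0, 1.0, -0.025, 0.0]
ft_force: [1.2, -2.4, 4.3]
finger_gap: 0.6
[[ 80  79  80  90 101 112 121 129 135 138 138 135 124 110]
 [ 83  82  84  91 102 113 124 130 136 137 135 129 115  98]
 [ 87  88  88  92 101 110 119 126 134 134 128 116 100  86]
 [ 97 101  97  93  95  98 105 116 128 131 118  97  80  72]
 [106 118 114 104  95  88  88 103 126 135 118  87  67  63]
 [106 128 137 131 116  98  90 107 136 148 131  94  65  57]
 [ 99 127 147 154 143 120 104 118 145 157 144 110  72  54]
 [ 92 118 145 161 157 137 115 121 144 158 152 122  82  56]
 [ 84 108 137 157 159 147 129 126 142 157 156 132  93  61]
 [ 77  99 126 148 157 157 149 142 149 161 163 145 111  74]
 [ 70  89 115 143 161 167 163 154 153 162 167 158 131  93]
 [ 64  82 106 136 160 170 168 160 156 161 168 165 146 114]
 [ 59  75  97 125 152 165 166 163 158 161 167 168 158 132]]
8
[[ -1   0   0   0   0   0   0   0   0   0  -1   0   0   0]
 [  0   0   0   0  -1   0   0   0   1   0   0   0   0   0]
 [  0   0   0  -1  -3  -4  -3  -2  -2  -2   0   0   0   0]
 [  0  -2  -5 -11 -18 -19 -13  -9  
[... 625 characters left out ...]
0   0   0   0   0   0   0   1   0   0   0   0   0]
 [  0   0   0   0   0   0   0  -1   0   0   0   0   0   0]
 [  0  -1  -3  -3  -1   0   0   0   0   0   0   0   0   0]
 [ -1  -3 -10 -11  -5  -1   0   0   0   0   0   0   0   0]
 [ -1  -3  -9 -11  -6  -3  -4  -1   0   0   0   0   0   0]
 [ -1  -1  -5  -4  -4  -9 -11  -3  -1   0   0   0   0   0]
 [  0   0   0   0  -3  -9 -12  -4   0   0   0   0   1   1]
 [  0   0   0   1  -1  -4  -5  -2   0   0   0   0   0   0]
 [  0   0   0   0  -1  -1   0   0   0   0   0   0   1   0]
 [  0   0   0   0   0   0   0   0   0   0   0   0   0   0]
 [  0   0   0   0   0   0   0  -1   0   0   0   0   0   0]
 [  0   0   0   0   0   0   0   0   0   0   0   0   0   0]]
```

Run:
```python
from h import *
np.set_printoptions(precision=2,suppress=True)
im=np.load("pics/side10.npy")
c=np.clip((im[255:310,262:338,::-1]-20)*1.6,0,255).astype(np.uint8)
cv2.imwrite("pics/bar10.png",cv2.resize(c,None,fx=10,fy=10,interpolation=cv2.INTER_CUBIC))
yaw=np.radians(-2.5)
ex=np.array([np.cos(yaw),np.sin(yaw),0]);ez=np.array([0,0,1])
C=np.array([538.,-207,75.])
for ph in(-5,0,5):
    d=51.5*(np.cos(np.radians(ph))*ex+np.sin(np.radians(ph))*ez)
    print(ph,[(proj("side",p)-[262,255]+.45)*10 for p in (C,C+d,C-d)])
```

```text
-5 [array([368.99, 274.39]), array([595.03, 260.21]), array([137.71, 288.89])]
0 [array([368.99, 274.39]), array([597.98, 245.29]), array([135.94, 304.  ])]
5 [array([368.99, 274.39]), array([599.21, 230.5 ]), array([135.97, 318.81])]
```

View pics/bar10.png

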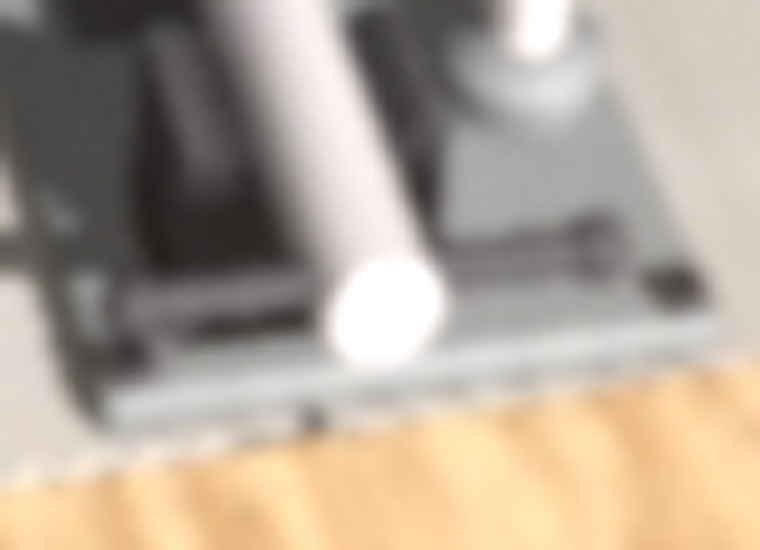

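```bash
python3 -m pendant '[[0,[0,0,5],0],[0,[0,0,10],0],[0,[0,0,25],0],[0,[-1,-20,0],0],[0,[-1,-18,0],0],[0,[0,0,-20],0],[0,[0,0,-20],0],[0,[0,0,-10],0],[0,[0,0,0],0],[0,[0,0,0],0]]'
```

```text
clock: 22.0
ee_pos: [540.1, -130.1, 154.2]
ee_rot: [-0.0, 1.0, -0.024, -0.0]
ft_force: [0.5, -0.3, 0.0]
finger_gap: 0.7
```

```bash
python3 -m pendant '[[0,[0.5,3,0],0],[0,[0.5,3,0],0],[0,[0.5,2,0],0],[0,[0,0,0],0]]' | sed -n '2p;4p'; for i in 0; do :; done
python3 -m pendant '[[0,[0,1,0],0],[0,[0,0,0],0]]'| sed -n '2p;4p'
python3 -m pendant '[[0,[0,1,0],0],[0,[0,0,0],0]]'| sed -n '2p;4p'
python3 -m pendant '[[0,[0,1,0],0],[0,[0,0,0],0]]'| sed -n '2p;4p'
```

```text
ee_pos: [541.9, -121.7, 154.2]
ft_force: [0.8, 0.2, -0.7]
ee_pos: [541.6, -121.2, 153.9]
ft_force: [0.8, -0.7, 0.2]
ee_pos: [541.6, -120.3, 153.9]
ft_force: [0.8, 0.3, -0.1]
ee_pos: [541.6, -119.2, 153.8]
ft_force: [0.3, -0.3, -0.3]
```

```bash
python3 -m pendant '[[0,[0,0.7,0],0],[0,[0,0,0],0]]'| sed -n '2p;4p'
python3 -m pendant '[[0,[0,0.7,0],0],[0,[0,0,0],0]]'| sed -n '2p;4p'
```

```text
ee_pos: [541.6, -118.5, 153.9]
ft_force: [0.7, -0.5, -0.0]
ee_pos: [541.6, -117.8, 153.8]
ft_force: [-0.4, 0.2, -0.7]
```

```bash
python3 -m pendant '[[0,[0,0.7,0],0],[0,[0,0,0],0]]'| sed -n '2p;4p'
```

```text
ee_pos: [541.6, -117.4, 153.9]
ft_force: [0.2, -1.2, 0.1]
```

```bash
python3 -m pendant '[[0,[0,0.6,0],0],[0,[0,0,0],0]]'| sed -n '2p;4p'
```

```text
ee_pos: [541.6, -117.2, 153.9]
ft_force: [0.6, -1.4, 0.0]
```

```bash
python3 -m pendant '[[0,[0,-3,0],0],[0,[0,0,-6],0],[0,[0,0,0],0],[0,[0,1.5,0],0],[0,[0,0,0],0]]'| sed -n '2p;4p'
python3 -m pendant '[[0,[0,0.7,0],0],[0,[0,0,0],0]]'| sed -n '2p;4p'
python3 -m pendant '[[0,[0,0.7,0],0],[0,[0,0,0],0]]'| sed -n '2p;4p'
python3 -m pendant '[[0,[0,0.7,0],0],[0,[0,0,0],0]]'| sed -n '2p;4p'
python3 - <<'E'
from h import *
im=np.mean([imaging.snapshot("side").astype(float) for _ in range(4)],0)
c=np.clip((im[195:265,255:335,::-1]-20)*1.3,0,255).astype(np.uint8)
cv2.imwrite("pics/side11c.png",cv2.resize(c,None,fx=8,fy=8,interpolation=cv2.INTER_CUBIC))
E
```

```text
ee_pos: [541.6, -117.7, 147.8]
ft_force: [-0.4, 1.0, 0.6]
ee_pos: [541.7, -117.5, 147.9]
ft_force: [0.1, -0.8, -0.5]
ee_pos: [541.7, -117.2, 148.0]
ft_force: [0.8, -1.4, 0.1]
ee_pos: [541.7, -117.1, 148.0]
ft_force: [0.4, -3.4, -1.0]
```

View pics/side11c.png

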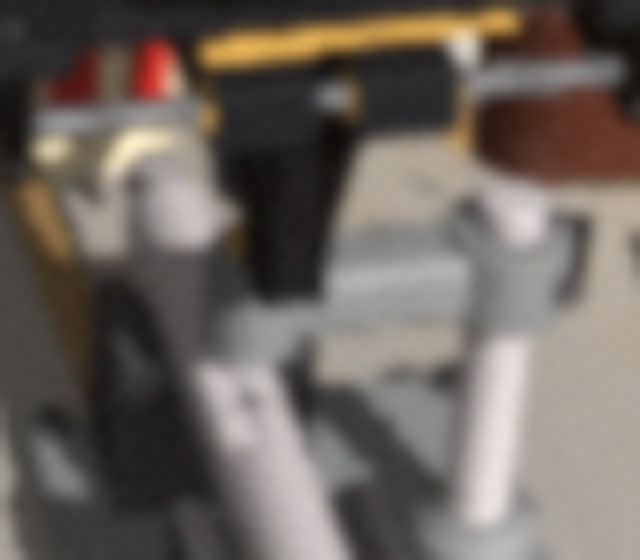

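```bash
python3 -m pendant '[[0,[0,-10,0],0],[0,[0,-40,20],0],[0,[-2,-45,0],0],[0,[-3,-41,0],0],[0,[-1,0,0],0],[0,[0,0,-35],0],[0,[0,0,-40],0],[0,[0,0,-22],0],[0,[0,0,-5],0],[0,[0,0,0],0],[0,[0,0,0],0]]'
```

```text
clock: 26.2
ee_pos: [536.6, -252.2, 67.1]
ee_rot: [0.0, 1.0, -0.024, 0.001]
ft_force: [0.1, -0.8, -0.3]
finger_gap: 0.2
```

```bash
python3 -m pendant '[[0,[-1,5,-1],0],[0,[-0.5,5,-0.5],0],[0,[0,4,0],0],[0,[0,3,0],0],[0,[0,1,0],0],[0,[0,0,0],0]]'| sed -n '2p;4p'
python3 -m pendant '[[0,[0,1,0],0],[0,[0,0,0],0]]'| sed -n '2p;4p'
python3 -m pendant '[[0,[0,1,0],0],[0,[0,0,0],0]]'| sed -n '2p;4p'
python3 -m pendant '[[0,[0,1,0],0],[0,[0,0,0],0]]'| sed -n '2p;4p'
```

```text
ee_pos: [534.2, -233.8, 64.5]
ft_force: [-0.2, 0.3, 0.3]
ee_pos: [534.1, -233.1, 64.3]
ft_force: [-0.8, -0.2, -0.2]
ee_pos: [534.1, -232.1, 64.3]
ft_force: [-0.4, -0.7, 0.2]
ee_pos: [534.1, -231.9, 64.4]
ft_force: [-0.1, -2.8, 0.3]
```

Contact reproduces at about -232.0. Pushing on to about -229.

```bash
python3 -m pendant '[[0,[0,1,0],0],[0,[0,1,0],0],[0,[0,0,0],0]]'| sed -n '2p;4p'
python3 -m pendant '[[0,[0,0.8,0],0],[0,[0,0,0],0]]'| sed -n '2p;4p'
```

```text
ee_pos: [534.2, -229.1, 64.4]
ft_force: [1.0, -2.3, -0.6]
ee_pos: [534.2, -228.2, 64.4]
ft_force: [0.1, -2.6, -0.7]
```

```bash
python3 -m pendant '[[0,[0,-8,0],0],[0,[0,-8,0],0],[0,[0,0,30],0],[0,[0,0,45],0],[0,[0,0,45],0],[0,[0,0,45],0],[0,[0,0,20],0],[0,[-8,45,0],0],[0,[-8,48,0],0],[0,[-8,48,0],0],[0,[-8,48,0],0],[0,[-8,48,0],0],[0,[-8,48,0],0],[0,[-8,48,0],0],[0,[-8,48,0],0],[0,[-8,48,0],0],[0,[-8,45,0],0],[0,[0,0,0],0]]'|tail -4; python3 look.py 12; python3 meas.py 12 | head -5
python3 - <<'E'
from h import *
im=np.load("pics/side12.npy");print(im.mean(2)[238:252,278:294].astype(int))
E
```

```text
ee_pos: [451.8, 236.8, 249.0]
ee_rot: [-0.001, 1.0, -0.019, -0.001]
ft_force: [0.4, 0.3, 0.3]
finger_gap: 0.6
axis pts [nan nan nan] [nan nan nan] yaw nan
[[ 78  79  79  81  87  97 107 116 123 128 130 129 123 109  93  88]
 [ 80  84  89  91  95 101 110 119 126 130 129 122 110  95  81  82]
 [ 83  97 111 116 114 114 119 127 134 138 132 113  92  76  69  77]
 [ 85 106 130 141 140 134 132 137 145 148 140 114  83  64  60  71]
 [ 80 103 131 150 156 151 141 140 150 155 149 125  88  63  56  63]
 [ 74  95 122 145 155 152 138 132 140 151 150 134 102  69  52  54]
 [ 67  87 109 134 147 147 137 128 134 148 152 144 118  80  53  50]
 [ 61  78  98 123 142 149 146 137 138 150 156 152 130  91  58  51]
 [ 57  73  92 115 141 154 156 150 142 149 157 155 140 106  70  57]
 [ 52  66  84 108 135 155 159 155 145 146 155 158 149 123  87  71]
 [ 49  61  77  98 127 150 159 157 148 146 153 159 156 138 107  88]
 [ 46  55  70  91 116 139 149 148 147 148 153 159 159 149 124 101]
 [ 44  51  64  83 104 124 133 135 140 146 154 159 161 155 135 112]
 [ 43  49  59  74  91 109 120 127 136 145 153 159 161 157 143 122]]Traceback (most recent call last):
  File "meas.py", line 23, in <module>
    v=[m[int(round(np.polyval(p,c)))-1:int(round(np.polyval(p,c)))+2,c].mean() for c in range(335,350)]
             ~~~~~^^^^^^^^^^^^^^^^^
ValueError: cannot convert float NaN to integer
```

View pics/top12c.png

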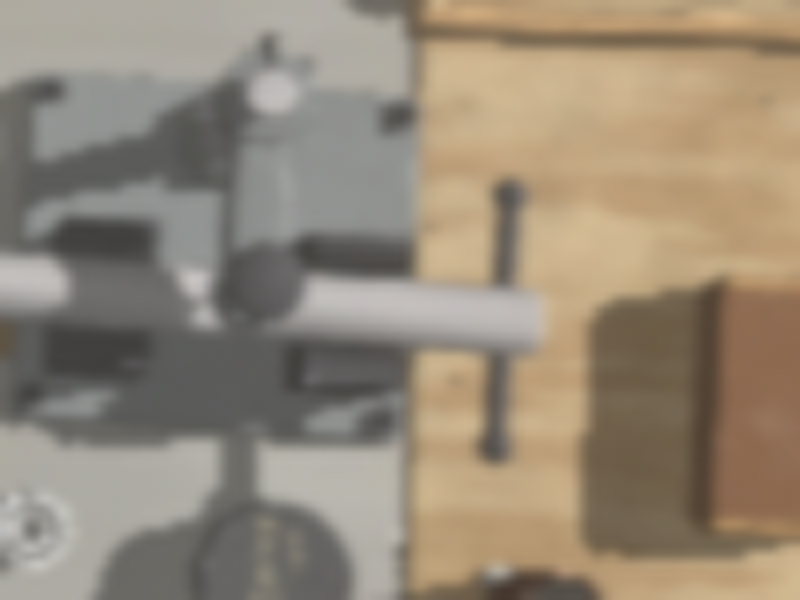

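View pics/side12c.png

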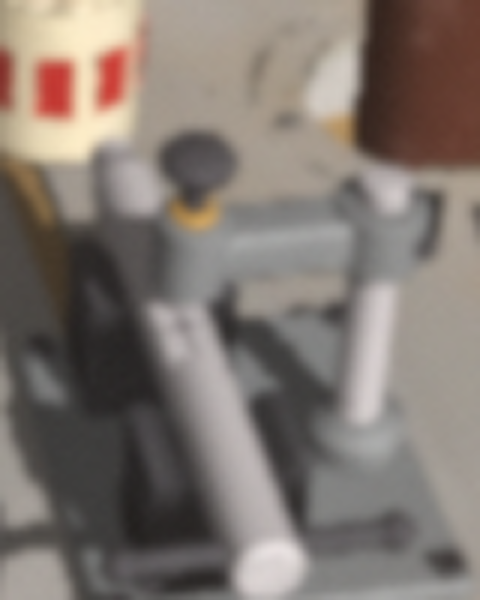

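```bash
python3 -m pendant '[[0,[9,-48,-4],0],[0,[10,-48,-4],0],[0,[10,-48,-4],0],[0,[10,-48,-4],0],[0,[10,-48,-4],0],[0,[10,-48,-4],0],[0,[10,-30,0],0],[0,[10,-10,0],0],[0,[6,0,0],0],[0,[5,0,0],0],[0,[0,0,0],0],[0,[0,0,0],0]]'
```

```text
clock: 31.9
ee_pos: [544.1, -96.4, 225.2]
ee_rot: [-0.0, 1.0, -0.023, -0.0]
ft_force: [0.2, -0.3, 0.6]
finger_gap: 0.6
```

```bash
python3 -m pendant '[[0,[-2,4,-20],0],[0,[0,0,-20],0],[0,[0,0,-8],0],[0,[0,0,-3],0],[0,[0,0,-3],0],[0,[0,0,-3],0],[0,[0,0,-2],0],[0,[0,0,-1.5],0],[0,[0,0,0],0],[0,[0,0,0],0]]'
python3 - <<'E'
from h import *
im=np.mean([imaging.snapshot("side").astype(float) for _ in range(16)],0); np.save("pics/side13.npy",im)
a=im.mean(2);print(a[237:250,279:293].astype(int))
b=np.load("pics/side12.npy").mean(2);print((a-b)[237:250,279:293].astype(int))
E
```

```text
clock: 32.9
ee_pos: [542.5, -94.0, 165.2]
ee_rot: [-0.0, 1.0, -0.025, 0.0]
ft_force: [-0.8, 3.0, 4.3]
finger_gap: 0.8
[[ 81  78  80  89 100 112 122 128 135 138 138 134 123 109]
 [ 83  83  84  91 103 114 123 130 135 137 136 129 116  98]
 [ 87  89  88  91 101 111 119 127 133 134 128 116 101  87]
 [ 97 102 100  98 101 104 107 115 128 131 118  97  80  72]
 [107 121 125 119 111 101  94 103 127 135 118  87  66  63]
 [107 131 147 145 131 111  94 105 134 147 131  94  65  57]
 [100 128 150 155 143 119 102 115 143 154 141 110  73  54]
 [ 91 115 140 154 150 133 119 130 150 161 152 125  85  56]
 [ 83 105 130 151 157 152 143 145 158 165 161 138  97  62]
 [ 76  97 124 149 164 165 157 151 157 166 165 148 112  74]
 [ 70  90 115 144 164 170 164 155 155 164 167 158 131  93]
 [ 64  82 105 135 158 168 165 158 155 162 168 165 147 114]
 [ 58  75  97 124 148 158 157 156 157 162 168 169 158 132]]
[[  4   1   4   3   4   5   6   6   6   7   8   7   5   6]
 [  3   3   2   3   5   6   6   6   7   7   6   6   6   5]
 [  3   0  -2  -3   0   0   0   0   2   4   6   5   5   5]
 [  0  -8 -16 -15 -13 -15 -20 -18 -10  -1   4   5   4   2]
 [  0  -9 -16 -21 -23 -30 -43 -41 -21  -5   4   4   2   3]
 [  4   0  -3 -10 -19 -30 -46 -44 -20  -1   5   5   2   0]
 [  5   6   5   0  -8 -19 -30 -25  -8   3   7   7   4   1]
 [  4   6   6   6   3  -4  -8  -4   2   8   8   7   5   3]
 [  5   6   7   8   7   6   6   6   7   9   9   7   5   4]
 [  3   4   8   8   9   8   7   9   8   9   9   8   6   4]
 [  4   5   6   9   8  10   9   9   8   8   9   8   7   6]
 [  2   4   6   7   8   9   8   9   8   9   9   9   8   7]
 [  3   4   5   7   9   9   9   8   9   9   9  10   8   7]]
```

```bash
python3 -m pendant '[[0,[0,0,-1.2],0],[0,[0,0,-0.6],0],[0,[0,0,0],0],[0,[0,0,0],0]]'
python3 - <<'E'
from h import *
im=np.mean([imaging.snapshot("side").astype(float) for _ in range(12)],0); np.save("pics/side14.npy",im)
a=im.mean(2);print(a[237:250,279:293].astype(int))
b=np.load("pics/side12.npy").mean(2);print((a-b-8)[237:250,279:293].astype(int))
b=np.load("pics/side13.npy").mean(2);print((a-b)[237:250,279:293].astype(int))
E
```

```text
clock: 34.1
ee_pos: [542.3, -94.4, 163.1]
ee_rot: [0.0, 1.0, -0.025, 0.0]
ft_force: [1.6, 2.8, 3.9]
finger_gap: 0.6
[[ 82  79  80  89 102 113 121 129 134 138 139 134 124 109]
 [ 83  82  83  90 103 114 122 129 135 137 135 129 116  97]
 [ 88  89  88  91 101 111 119 127 132 134 128 115 100  86]
 [ 97 101  96  92  95  99 105 116 127 131 118  97  80  73]
 [106 118 114 104  94  87  86 102 124 134 117  87  66  62]
 [106 128 137 129 112  91  80  99 130 144 130  94  66  58]
 [100 126 146 150 135 110  92 110 140 154 142 108  72  54]
 [ 91 115 140 152 149 131 118 127 150 159 152 125  84  56]
 [ 83 105 131 150 158 152 142 145 158 165 160 138  97  62]
 [ 77  97 124 149 164 166 157 151 158 166 165 148 113  74]
 [ 69  89 115 144 164 170 165 155 154 164 167 158 131  92]
 [ 64  81 105 135 159 167 165 158 155 162 168 165 146 113]
 [ 58  74  96 123 146 157 157 156 157 162 168 168 158 131]]
[[ -2  -5  -4  -4  -1  -1  -2   0  -2   0   1   0  -1  -2]
 [ -4  -5  -5  -5  -1  -1  -2  -1   0   0  -2  -1  -1  -3]
 [ -4  -8 -11 -11  -7  -7  -7  -7  -6  -3  -1  -2  -2  -3]
 [ -7 -17 -28 -29 -27 -27 -30 -25 -18  
[... 619 characters left out ...]
0   0   0   0   0   0   0   0   0   0   0   0   0]
 [  0   0   0   0   0   0   0   0   0   0   0   0   0   0]
 [  0   0  -4  -6  -6  -4  -2   1   0   0   0   0   0   1]
 [  0  -2 -10 -15 -16 -14  -7  -1  -3  -1  -1   0   0   0]
 [ -1  -3 -10 -16 -18 -19 -13  -5  -3  -2   0   0   0   0]
 [  0  -2  -4  -5  -8  -8  -9  -5  -3   0   1  -1   0   0]
 [  0   0   0  -2  -1  -1  -1  -2   0  -1   0   0   0   0]
 [  0   0   0   0   0   0   0   0   0   0   0   0   0   0]
 [  0   0   0   0   0   1   0   0   0   0   0   0   0   0]
 [  0   0   0   0   0   0   0   0   0   0   0   0   0   0]
 [  0   0   0   0   1  -1   0   0   0   0   0   0   0  -1]
 [  0   0   0   0  -1   0   0   0   0   0   0   0   0   0]]
```

```bash
python3 -m pendant '[[0,[0,0,-1],0],[0,[0,0,-1],0],[0,[0,0,-1],0],[0,[0,0,-1],0],[0,[0,0,0],0]]'; python3 -m pendant '[[0,[0,0,-2],0],[0,[0,0,-2],0],[0,[0,0,0],0],[0,[0,0,0],0]]'
```

```text
clock: 35.2
ee_pos: [542.4, -94.4, 161.1]
ee_rot: [-0.001, 1.0, -0.025, 0.0]
ft_force: [-3.0, 3.2, 19.5]
finger_gap: 0.2
clock: 35.6
ee_pos: [542.5, -94.5, 160.1]
ee_rot: [-0.002, 1.0, -0.025, 0.001]
ft_force: [-10.8, 5.4, 38.6]
finger_gap: 0.5
```

```bash
python3 -m pendant '[[0,[0,0,3],0],[0,[0,0,4],0],[0,[0,0,5],0],[0,[0,0,8],0],[0,[0,0,30],0],[0,[0,0,35],0],[0,[-8,45,0],0],[0,[-8,48,0],0],[0,[-8,48,0],0],[0,[-8,48,0],0],[0,[-8,48,0],0],[0,[-8,48,0],0],[0,[-8,40,0],0],[0,[0,0,0],0]]'|tail -4; python3 look.py 15
python3 - <<'E'
from h import *
a=np.load("pics/side15.npy").mean(2);b=np.load("pics/side12.npy").mean(2)
print(a[238:250,279:293].astype(int));print((a-b)[238:250,279:293].astype(int))
t=np.load("pics/top15.npy").mean(2)-np.load("pics/top12.npy").mean(2)
print(np.abs(t[155:205,312:350]).max(), np.abs((a-b)[255:300,265:335]).max())
E
```

```text
ee_pos: [483.0, 236.5, 238.6]
ee_rot: [0.0, 1.0, -0.019, -0.002]
ft_force: [-0.2, -0.0, -0.2]
finger_gap: 0.2
[[ 79  79  81  86  97 107 117 123 128 131 129 123 109  93]
 [ 84  89  92  94 101 111 120 126 131 131 121 110  95  81]
 [ 95 110 116 115 114 119 127 134 138 132 115  91  77  69]
 [106 129 143 140 134 132 138 145 149 140 115  83  64  60]
 [104 131 152 155 150 142 140 148 155 149 126  90  62  56]
 [ 95 122 146 156 152 139 132 142 152 152 134 103  70  52]
 [ 86 110 133 148 148 138 127 134 148 153 144 118  80  54]
 [ 80 100 123 144 151 146 137 139 150 157 152 130  91  59]
 [ 73  92 117 140 155 156 148 143 149 157 157 140 106  71]
 [ 66  84 109 136 155 160 156 146 146 156 159 150 122  88]
 [ 61  76  99 127 150 158 156 149 147 153 159 156 139 106]
 [ 56  71  91 117 139 149 149 148 148 154 159 159 149 124]]
[[ 0  0  0  0  0  0  0  0  0  1  0  0  0  0]
 [ 0  0  0  0  0  0  0  0  0  1  0  0  0  0]
 [-1  0  0  1  0  0  0  0  0  0  1  0  1  0]
 [ 0  0  1  0  0  0  0  0  0  0  1  0  0  0]
 [ 1  0  1  0  0  0  0 -1  0  0  0  2  0  0]
 [ 0  0  1  0  0  1  0  1  0  1  0  1  1  0]
 [ 0  0  0  0  0  0  0  0  0  1  0  0  0  1]
 [ 2  1  0  1  2  0  0  0  0  1  0  0  0  0]
 [ 0  0  1  0  0  0 -1  1  0  0  1  0  0  1]
 [ 0  0  0  0  0  0  0  1  0  0  1  0  0  1]
 [ 0 -1  0  0  0  0  0  0  0  0  0  0  1  0]
 [ 0  0  0  0  0  0  1  0  0  0  0  0  0  0]]
0.7666666666667084 2.999999999999993
```

View pics/side15c.png

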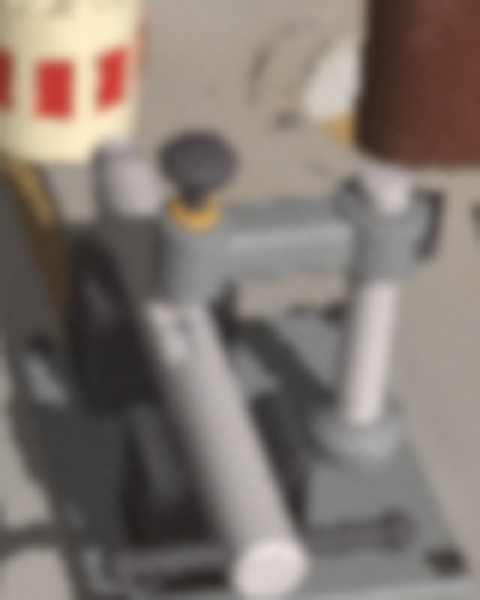

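View pics/top15c.png

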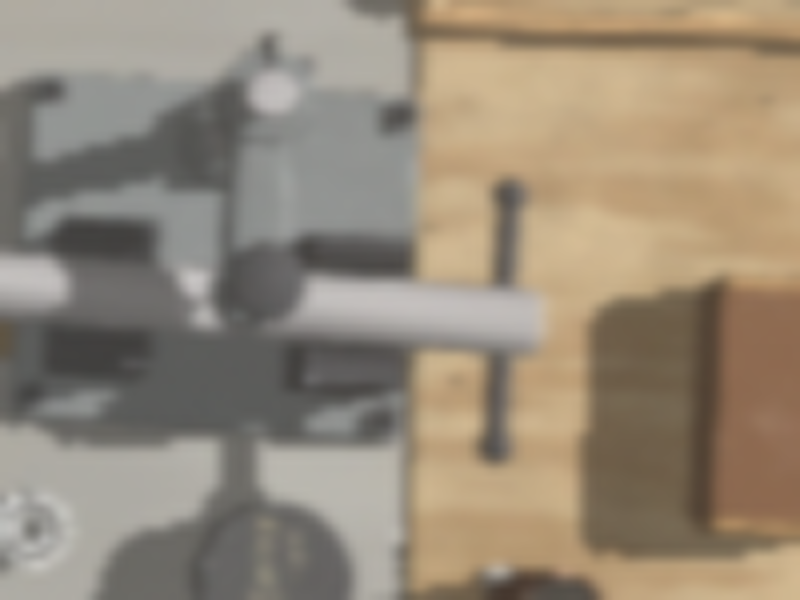

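```bash
python3 -c "
from plant import workorder
print(workorder.job_done())"
```

```text
the job is handed in; nothing more can be done
None
```

The job is handed in. The spindle was rolled flat up, slid about 14 mm towards the tenon end, and punched once with about 39 N on the knob. The punch sprang back up and the hand is clear of everything. The clock stood at about 38 s of the 72 s allowed.

- **Roll:** the cross bar measures level to about 1° in both views. It was not measured again after the strike, but the pictures from before and after show no change.
- **Position along the spindle:**
  - I touched the knob and the plain end with the same finger face. By that check the cross lies 0.3 mm short of the punch line.
  - The top view agrees to within about 1 mm.
  - The side view of the part-pressed point was less certain. It suggested the spindle might be 1 to 2.5 mm too far along, but in a deeper press the point showed right over the dot.
- **After the strike:** pictures from before and after match around the spindle and cross, so the spindle did not move. The tin, bearing and cork block look where they were. The other bystanders were not checked separately.
- **Not confirmed:** the punch mark itself cannot be made out at this camera resolution. That it landed on the cross rests on the position checks above and on the force rise at about 12 mm of travel.

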